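# Clear and pop open the touch-latch parts box

## Task

First push the small cardboard carton off the orange lid, sliding it along without lifting it, until it stands wholly on the fixed grey deck in the middle. Then press the front edge of the orange lid, at its white round mark, down until its touch-latch lets go, and draw back so that the spring raises the lid ajar. Leave the white lid shut, and leave the jar, the tape roll and the scanner where they are.

Things in the scene. Friction and masses are not known exactly. Their poses are not given: they have to be found in the camera images.
- carton_center (a point): Small closed cardboard carton with a yellow tape stripe along its top, 100 x 60 x 45 mm (its own x, y, z), full of screws, about 0.15 to 0.3 kg. The point is its centre, 22.5 mm above its underside. At the start it lies on the orange lid, its long side (x) roughly front to back and its broad 100 mm side faces towards the deck. To be pushed only.
- deck_top (a point): Centre of the top of the fixed deck, a grey block with blue panels, 200 mm (x, front to back) x 180 mm (y) and 99 mm high, standing between the two lidded boxes. Its x axis points away from the front of the row (the front faces the robot), y to the left along the row, z up. The deck's top is 1 mm lower than the shut lids, with a 4 mm seam between. The box centres lie 167 mm to the left and right of the deck's centre along its y axis; which box is on which side varies.
- orange_mark (a point): White round press mark, 26 mm across, on the top of the orange lid, 18 mm from the middle of its front edge. The lid is a plate 180 mm front to back x 146 mm wide x 8 mm thick on a grey box, hinged along its far edge, 162 mm behind the mark; its top is 100 mm above the bench when shut. Axes as the deck's while shut.
- orange_lid (a joint): Angle of the orange lid, rad: about 0 shut on its latch, negative pressed in (hard stop -0.035, 5.5 mm down at the mark), positive raised. The latch lets go past about -0.025 (pressing to the stop is sure), about 5 N at the mark; when the finger draws back the spring raises the lid in about 0.7 s to its stop at 0.38 (front edge 67 mm up). Once released it does not catch again.
- white_lid (a joint): Angle of the white lid of the other box, which has the same size and touch-latch; 0 shut. To stay shut.
- glue_jar: Small jar with a red cap, 48 mm across, 60 mm high, standing on the white lid; origin at the centre of its underside. Leave alone.
- tape_roll: Roll of amber parcel tape lying flat on the bench to the right of the row, 100 mm across, 48 mm high; origin at the centre of its underside. Leave alone.
- scanner: Black hand-scanner on a round foot, 80 mm across and 100 mm high, on the bench to the left of the row; origin at the centre of its underside. Leave alone.
Mind the look-alikes: they are no part of the job. What is meant by the part that bears carton_center is not green, and is the larger of those in its own colour.

How it is judged:
By the outcome, as a careful person would: the job done as asked, in the order asked, and still so for the second after the job is handed in, with the robot touching nothing.
It also fails if it takes over 48 s, if anything falls off the work surface, if the arm or the gripper's body presses on something with over 40 N, if the wrist force passes 120 N, or if a joint passes its speed limit or range.

## Robot

A 6-joint arm with a two-finger parallel gripper is mounted at the origin on the work surface. World frame = base frame: x ahead of the robot, y to its left, z up, the work surface at z = 0. Lengths are in mm, angles in rad, forces in N, time in s.
With the tool pointing down it reaches from about 275 to 750 mm from the base axis. Payload 10.2 kg.
Tool frame: the origin (TCP) lies between the finger pads; the fingertips stand 17 mm ahead of it and the grasp point (between the pads) lies 2 mm behind it; z points along the fingers, y is the line along which they close (so a half turn about z gives the same grasp; the last joint's range is limited). The gripper opens to 85 mm and grips with 20 to 120 N. Pads are 22 mm wide; open, the fingers measure 114 mm over their backs; the gripper's body (76 mm by 85 mm) begins 54 mm behind the grasp point. The pads swing forward as they close: fully open they stand 13 mm farther back than shut.
Start: joints at [-1.432, 0.313, 1.498, -0, 1.331, -0.223], TCP at [185.816, -491.023, 248.294] pointing down, gripper open.
Joint ranges: [-2.94, 2.94], [-0.97, 2.17], [0.19, 2.56], [-1.23, 4.37], [0.02, 3.11], [-2.88, 2.88]. Speed limits (rad/s): [2.39, 2.39, 3.01, 3.14, 3.14, 3.14].

## Interface

Orientations are given as a unit quaternion [w, x, y, z].
In Python, from rig import * gives the robot as it stands.
- The arm moves only by the tool step_arm, never from a script. Its argument "commands" is text: rows parted by semicolons, each of 7 numbers parted by spaces: the opening, from 0 (shut) to 1 (fully open), then the shift along the tool's x, y, z in cm, then the turn, a rotation vector about the tool's x, y, z in rad. In form: hand x y z rx ry rz; .... A call has 1 to 20 rows; each row is the pose to reach, as a shift and turn from the pose commanded when the call began, along the tool's axes at that moment; what a row does not reach only later rows make up. A row lasts 1/12 s, in which the tool goes at most 41.7 mm and 7.16 degrees, less where a joint would pass 70% of its speed; a pose out of reach is approached as far as the arm can. A call with a gripper value outside its range is refused whole. The fingers move at their own pace and stop on an object; "newtons" is the grip in N (left out, the last holds). Time passes only in rows, so rows that repeat a pose let the fingers close. It gives the time, the measured TCP pose, the force, the opening and the grip force at its end, in the units of the state.
- sense(): the state, without advancing time (a new reading comes with each control period).
- capture(name): name is "scene" or "side" or "wrist"; returns the picture (400x640x3 uint8, red, green, blue); there is no depth.
- camera_model(name): a dict with "mtx" (3x3 intrinsics, pixels), "k1" (the pictures are not rectified: a ray, as slopes to the right and down, at radius r is drawn at 1 + k1 r^2 times it, then the intrinsics apply), "eye" and "rotation" of the camera in the world. Camera axes: x right, y down, z forward; pixel columns grow to the right and rows downward; lengths in mm; the calibration is good to about 2 mm. A picture is of the moment at which its call begins: read the wrist's pose just before it. camera_model takes no time and is no camera call; for the wrist camera it gives the pose at the moment of the call.
- finish_job(): hands the job in; it is judged then, once.
Trained networks look in the newest picture that a camera, given by its name, has taken for a name from the list of things; names that differ only in an ending like _2 or _b are one class to them, and where a whole thing is asked for, a point or a joint stands for the part that bears it (a point fixed in the world has none). Each returns a list of dicts, best first, with "score" (0 to 1); they miss things now and then, are a little off and sometimes report something else, mostly with a low value. They report only what shows in the picture. A call takes as long as a camera call. They do not tell look-alikes from the thing itself.
- search_frame(camera, label): "rect" ([centre column, centre row, width, height] in pixels, round what is visible of it).
- trace(camera, label): "mask" (400x640 bool, what is visible of it) and "rect" ([centre column, centre row, width, height] in pixels, round what is visible of it).
- spot_point(camera, label): "xy" ([column, row] in pixels: a listed point, or the origin of a listed thing).
The state is a dict: "time_s": time; "joints": joint angles; "dq": joint speeds; "tau": joint torques, N m; "eef_pos": TCP position; "ee_rot": TCP orientation; "force": force on the tool from outside, world axes, zero at the start; "wrist_torque": the same for the moment, N m; "grip_width": opening from 0.0 (shut) to 1.0 (fully open); "grip_force": force on a finger pad.
Only numpy, scipy, OpenCV 4.12 (cv2) and the standard library are available. Lean on these libraries where they do the work, as an engineer would, in place of code of your own. Each camera call takes 0.05 s, during which the arm holds its last target. There are 200 camera calls.

## Working session

There is one attempt and no reset: what is moved stays moved. The work goes in short steps, Python scripts to look and compute and a tool call to move; the robot and the scene stay as the last step left them, time stands still between calls to the robot, and variables do not carry over. Pictures are saved under pics/ and viewed, at most 10 in all, crops included, and the job is handed in when it is done.

Besides the shell and the picture viewer there is one more tool, called after "Call:" by a JSON object that holds its "op" and its "data", one argument or row to a line. step_arm: Moves the arm, as the interface text tells. Its arguments: {"type":"object","properties":{"commands":{"type":"string"},"newtons":{"type":"number"}},"required":["commands"]}

```bash
mkdir -p pics
cat > h.py <<'E'
from rig import *
import numpy as np, cv2
def ray(cam,uv):
    m=camera_model(cam);K=np.array(m["mtx"]);d=np.array([(uv[0]-K[0,2])/K[0,0],(uv[1]-K[1,2])/K[1,1]])
    p=d.copy()
    for _ in range(20): p=d/(1+m["k1"]*(p@p))
    R=np.array(m["rotation"]);return np.array(m["eye"]),R@np.array([p[0],p[1],1])
def onz(cam,uv,z):
    e,v=ray(cam,uv);return e+v*(z-e[2])/v[2]
def tri(a,b):
    A=0;B=0
    for e,v in(a,b):
        v=v/np.linalg.norm(v);P=np.eye(3)-np.outer(v,v);A=A+P;B=B+P@e
    return np.linalg.solve(A,B)
def save(cam,n):
    im=capture(cam);cv2.imwrite("pics/"+n,im[:,:,::-1]);return im
E
python3 - <<'E'
from h import *
np.set_printoptions(precision=1,suppress=True)
a=save("scene","s1.png");b=save("side","d1.png")
print(np.array(camera_model("scene")["eye"]),np.array(camera_model("side")["eye"]))
Z=dict(carton_center=122.5,deck_top=99,orange_mark=100,glue_jar=100,tape_roll=0,scanner=0)
for l,z in Z.items():
    for c in("scene","side"):
        for r in spot_point(c,l)[:3]: print(l,c,round(r["score"],2),np.array(r["xy"]),onz(c,r["xy"],z))
E
```

```text
[1464.3 -585.6  816.3] [234.4 997.8 884.1]Traceback (most recent call last):
  File "<stdin>", line 8, in <module>
  File "h.py", line 9, in onz
    e,v=ray(cam,uv);return e+v*(z-e[2])/v[2]
        ~~~^^^^^^^^
  File "h.py", line 7, in ray
    R=np.array(m["rotation"]);return np.array(m["eye"]),R@np.array([p[0],p[1],1])
                                                        ~^~~~~~~~~~~~~~~~~~~~~~~~
ValueError: matmul: Input operand 1 has a mismatch in its core dimension 0, with gufunc signature (n?,k),(k,m?)->(n?,m?) (size 3 is different from 4)
```

View pics/s1.png

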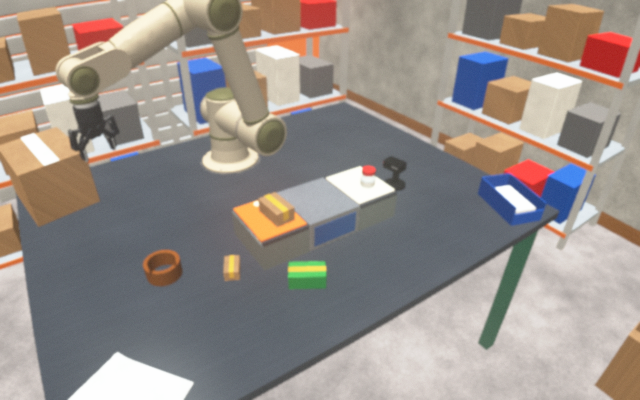

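View pics/d1.png

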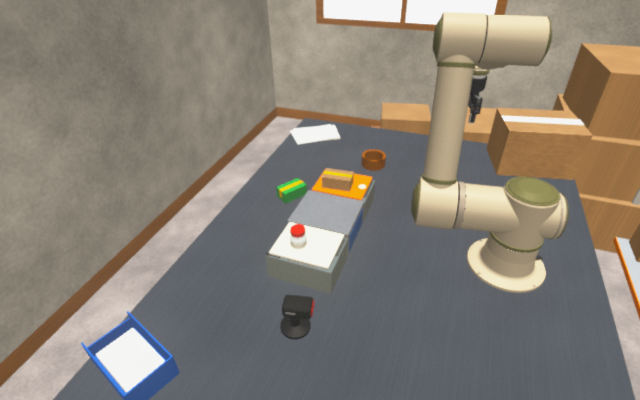

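Scene view: the carton is on the orange lid at (277,208), the white mark at (256,204), the deck at (318,203), the white lid with the jar at (366,180), the tape roll at (162,267) and the scanner at (396,172). There are three carton candidates: brown on the lid (277,208), a smaller brown one on the bench (232,267) and a green one (307,272). The brown one on the lid fits, since it is not green and is the larger of the browns. The side view agrees, with the carton at (338,180) and the mark at (362,187).

```bash
python3 - <<'E'
s=open('h.py').read()
s=s.replace('R=np.array(m["rotation"]);','R=Rotation.from_quat(np.array(m["rotation"])[[1,2,3,0]]).as_matrix();').replace('import numpy','from scipy.spatial.transform import Rotation\nimport numpy')
open('h.py','w').write(s)
E
python3 - <<'E'
from h import *
np.set_printoptions(precision=1,suppress=True)
a=capture("scene");b=capture("side")
cv2.imwrite("pics/crop1.png",np.hstack([cv2.resize(a[165:295,140:340,::-1],None,fx=2,fy=2.5,interpolation=2),cv2.resize(b[150:280,260:400,::-1],None,fx=2.5,fy=2.5,interpolation=2)]))
Z=dict(carton_center=122.5,deck_top=99,orange_mark=100,glue_jar=100,tape_roll=0,scanner=0)
for l,z in Z.items():
    for c in("scene","side"):
        for r in spot_point(c,l)[:3]: print(l,c,round(r["score"],2),np.array(r["xy"]),onz(c,r["xy"],z))
for l,hs in (("orange_lid",100),("white_lid",100),("carton_center",145)):
  for c in("scene","side"):
    for r in trace(c,l)[:2]:
        m=np.array(r["mask"],np.uint8)
        cn=max(cv2.findContours(m,0,1)[0],key=cv2.contourArea)
        q=cv2.boxPoints(cv2.minAreaRect(np.array([onz(c,p[0],hs)[:2] for p in cn],np.float32)))
        print(l,c,round(r["score"],2),r["rect"],q.tolist())
s=sense();print(s["eef_pos"],s["ee_rot"],s["time_s"])
E
```

```text
carton_center scene 0.87 [276.3 209. ] [ 575.5 -108.2  122.5]
carton_center scene 0.75 [308.  273.6] [ 849.  -180.4  122.5]
carton_center scene 0.56 [234.4 266.1] [ 729.2 -313.6  122.5]
carton_center side 0.68 [290.8 188.7] [703.8  -0.9 122.5]
carton_center side 0.67 [339.1 178.5] [ 567.7 -112.1  122.5]
carton_center side 0.39 [374.1 163.7] [ 475.  -247.3  122.5]
deck_top scene 0.8 [314.9 197.7] [558.2  37.7  99. ]
deck_top side 0.81 [326.1 209.6] [563.4  41.4  99. ]
orange_mark scene 0.6 [258.  201.6] [ 481.4 -119.2  100. ]
orange_mark side 0.8 [361.7 182.9] [ 493.5 -143.   100. ]
glue_jar scene 0.83 [366.9 183.9] [585.4 223.7 100. ]
glue_jar side 0.85 [296.9 242.7] [592.8 219.  100. ]
tape_roll scene 0.58 [167.9 272.7] [ 521.7 -434.7    0. ]
tape_roll scene 0.29 [257.2 202.7] [348.7 -59.6   0. ]
tape_roll side 0.77 [376.4 164. ] [ 503.9 -448.2    0. ]
scanner scene 0.91 [393.7 186.8] [533.1 406.    0. ]
scanner side 0.7 [293.1 326. ] [525.5 423.1   0. ]
orange_lid scene 0.88 [270.7, 221.4, 66.2, 38.8] [[471.4114074707031, -61.64122009277344], [473.1181945800781, -204.7490692138672]
[... 1115 characters left out ...]
carton_center scene 0.91 [308.1, 274.3, 36.4, 25.6] [[810.4758911132812, -211.1578826904297], [883.7798461914062, -255.8589630126953], [929.2670288085938, -181.26588439941406], [855.9630737304688, -136.56480407714844]]
carton_center side 0.76 [338.6, 180.1, 29.3, 24.1] [[500.8703918457031, -19.45248031616211], [516.3458251953125, -146.12310791015625], [624.982666015625, -132.85089111328125], [609.5072021484375, -6.180267333984375]]
carton_center side 0.64 [293.7, 188.7, 31.8, 24.8] [[613.9949340820312, 5.147163391113281], [697.2254028320312, -44.977210998535156], [757.7771606445312, 55.56780242919922], [674.5466918945312, 105.69217681884766]]
[ 185.8 -491.   248.3] [-0.   1.   0.2 -0. ] 1.15
```

View pics/crop1.png

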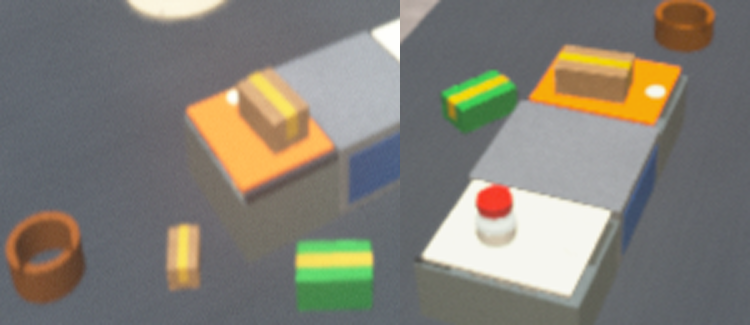

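The crop confirms it: the brown carton on the orange lid is longer than the bench one at (234,266) and not green. I'll move beside it, high, with the fingers half open along world x.

Call:
{"op": "step_arm", "data": {
  "commands": "0.5 46.7 -14.5 0 0 0 -1.209;0.5 46.7 -14.5 0 0 0 -1.209;0.5 46.7 -14.5 0 0 0 -1.209;0.5 46.7 -14.5 0 0 0 -1.209;0.5 46.7 -14.5 0 0 0 -1.209;0.5 46.7 -14.5 0 0 0 -1.209;0.5 46.7 -14.5 0 0 0 -1.209;0.5 46.7 -14.5 0 0 0 -1.209;0.5 46.7 -14.5 0 0 0 -1.209;0.5 46.7 -14.5 0 0 0 -1.209;0.5 46.7 -14.5 0 0 0 -1.209;0.5 46.7 -14.5 0 0 0 -1.209;0.5 46.7 -14.5 0 0 0 -1.209;0.5 46.7 -14.5 0 0 0 -1.209;0.5 46.7 -14.5 0 0 0 -1.209;0.5 46.7 -14.5 0 0 0 -1.209"
}}

```text
time_s: 2.48
eef_pos: [570.6, -191.0, 248.4]
ee_rot: [-0.0, 0.708, 0.707, -0.0]
force: [0.2, 0.0, -0.6]
grip_width: 0.501
grip_force: 0.0
```

Run:
```python
from h import *
np.set_printoptions(precision=3,suppress=True)
s=sense();print(s["eef_pos"],s["ee_rot"],s["time_s"],s["grip_width"])
a=save("wrist","w1.png");print(camera_model("wrist")["eye"])
Z=dict(carton_center=122.5,deck_top=99,orange_mark=100)
for l,z in Z.items():
        for r in spot_point("wrist",l)[:2]: print(l,round(r["score"],2),np.array(r["xy"]),onz("wrist",r["xy"],z))
for l,hs in (("orange_lid",100),("carton_center",145)):
    for r in trace("wrist",l)[:2]:
        m=np.array(r["mask"],np.uint8)
        cn=max(cv2.findContours(m,0,1)[0],key=cv2.contourArea)
        print(l,round(r["score"],2),r["rect"],cv2.boxPoints(cv2.minAreaRect(np.array([onz("wrist",p[0],hs)[:2] for p in cn],np.float32))))
```

```text
[ 570.562 -191.012  248.413] [-0.     0.708  0.707 -0.   ] 2.4833 0.5011935432999427
[ 569.997 -116.985  374.302]
carton_center 0.72 [506.3 103.6] [ 706.602 -121.688  122.5  ]
carton_center 0.64 [362.6 240. ] [ 600.851 -233.04   122.5  ]
orange_mark 0.86 [223.9 107. ] [ 487.542 -125.522  100.   ]
orange_lid 0.78 [316.1, 102.1, 238.7, 187.4] [[ 468.565 -196.961]
 [ 649.666 -200.124]
 [ 652.221  -53.836]
 [ 471.12   -50.673]]
carton_center 0.84 [510.2, 102.8, 117.9, 117.2] [[ 654.429 -139.214]
 [ 701.003 -167.317]
 [ 739.781 -103.053]
 [ 693.207  -74.95 ]]
carton_center 0.8 [329.1, 80.0, 155.1, 100.3] [[ 521.436  -79.022]
 [ 524.057 -139.462]
 [ 625.624 -135.056]
 [ 623.002  -74.616]]
```

View pics/w1.png

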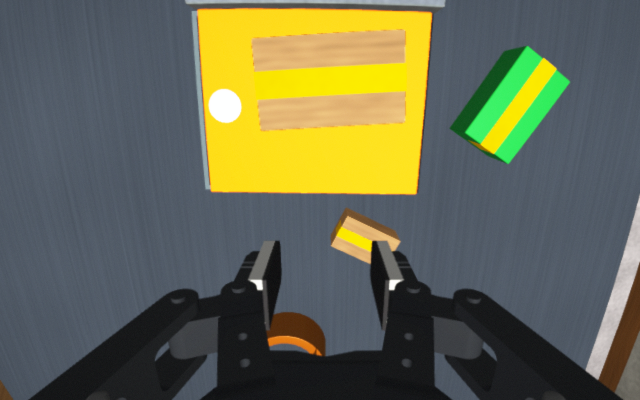

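Wrist view: the carton is at about (329,80), the mark at (224,106), and the deck edge runs along the top. The carton centre is (573,-107) with its near face at y≈-137, and the mark is at (488,-125). I'll lower beside the carton and approach.

Call:
{"op": "step_arm", "data": {
  "commands": "0.5 0 0.2 4 0 0 0;0.5 0 0.2 8 0 0 0;0.5 0 0.2 11 0 0 0;0.5 0 0.2 12.2 0 0 0;0.5 0 0.2 12.2 0 0 0;0.5 1.5 0.2 12.2 0 0 0;0.5 3 0.2 12.2 0 0 0;0.5 3.6 0.2 12.2 0 0 0;0.5 4.2 0.2 12.2 0 0 0;0.5 4.8 0.2 12.2 0 0 0;0.5 5.4 0.2 12.2 0 0 0;0.5 6 0.2 12.2 0 0 0;0.5 6.6 0.2 12.2 0 0 0"
}}

```text
time_s: 3.87
eef_pos: [573.4, -123.9, 126.6]
ee_rot: [0.0, 0.707, 0.707, 0.0]
force: [0.1, -2.5, 1.7]
grip_width: 0.502
grip_force: 1.5
```

Run:
```python
from h import *
a=save("wrist","w2.png")
```

```text
(no output)
```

View pics/w2.png

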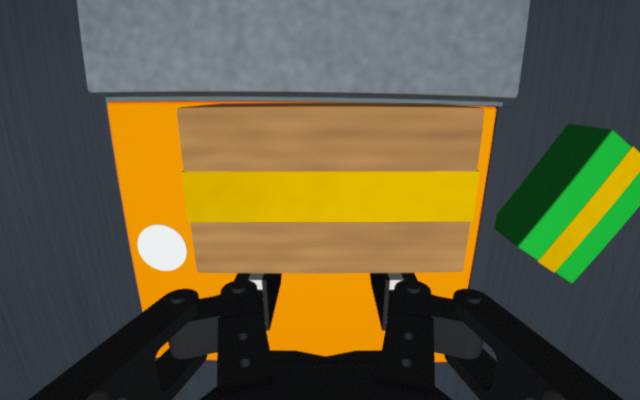

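The carton is flush against both fingers and squared up, with its far edge just short of the seam. I'll keep pushing.

Call:
{"op": "step_arm", "data": {
  "commands": "0.5 0.6 0 0 0 0 0;0.5 1.2 0 0 0 0 0;0.5 1.8 0 0 0 0 0;0.5 2.4 0 0 0 0 0;0.5 3.1 0.1 0 0 0 0;0.5 3.8 0.1 0 0 0 0;0.5 4.5 0.1 0 0 0 0;0.5 5.2 0.1 0 0 0 0;0.5 5.9 0.1 0 0 0 0;0.5 6.6 0.1 0 0 0 0;0.5 7.3 0.2 0 0 0 0;0.5 8 0.2 0 0 0 0;0.5 8.7 0.2 0 0 0 0;0.5 9.4 0.2 0 0 0 0;0.5 10.1 0.2 0 0 0 0;0.5 10.8 0.2 0 0 0 0;0.5 11.4 0.2 0 0 0 0;0.5 11.7 0.2 0 0 0 0;0.5 11.8 0.2 0 0 0 0;0.5 11.8 0.2 0 0 0 0"
}}

```text
time_s: 5.58
eef_pos: [575.3, -5.9, 126.3]
ee_rot: [-0.0, 0.707, 0.707, 0.0]
force: [0.8, 0.3, -0.4]
grip_width: 0.499
grip_force: 0.0
```

Run:
```python
from h import *
a=save("wrist","w3.png")
for l,hs in (("carton_center",145),("orange_lid",100)):
    for r in trace("wrist",l)[:2]:
        m=np.array(r["mask"],np.uint8)
        cn=max(cv2.findContours(m,0,1)[0],key=cv2.contourArea)
        print(l,round(r["score"],2),r["rect"],cv2.boxPoints(cv2.minAreaRect(np.array([onz("wrist",p[0],hs)[:2] for p in cn],np.float32))))
```

```text
carton_center 0.91 [329.9, 187.4, 301.8, 167.9] [[526.0785     65.929276 ]
 [526.27954     6.1147   ]
 [626.19275     6.4505463]
 [625.9917     66.26512  ]]
carton_center 0.89 [549.7, 310.8, 134.0, 102.5] [[640.6625    -8.865598]
 [683.25854  -40.94937 ]
 [699.0669   -19.961464]
 [656.4708    12.122311]]
orange_lid 0.66 [305.9, 356.4, 294.9, 87.3] [[542.1558   -48.024765]
 [542.19366  -75.1496  ]
 [607.36237  -75.05877 ]
 [607.3245   -47.933937]]
```

View pics/w3.png

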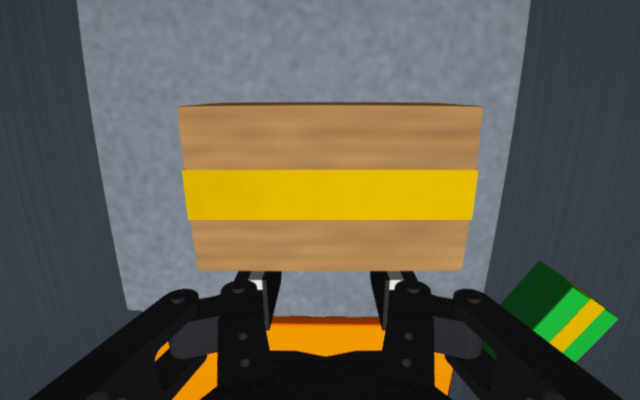

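The carton is on the deck, spanning x 526–626 and y 6–66, inside the deck's y range of about -48 to 131. I'll back off, rise, shut the gripper and go over the mark.

Call:
{"op": "step_arm", "data": {
  "commands": "0.5 -1.5 0 0 0 0 0;0.5 -3.5 0 0 0 0 0;0.5 -5 0 -3 0 0 0;0 -8 -3 -5 0 0 0;0 -10 -6 -5 0 0 0;0 -11.9 -8.7 -5 0 0 0;0 -11.9 -8.7 -5 0 0 0;0 -11.9 -8.7 -4 0 0 0;0 -11.9 -8.7 -4 0 0 0;0 -11.9 -8.7 -4 0 0 0;0 -11.9 -8.7 -4 0 0 0"
}}

```text
time_s: 6.65
eef_pos: [488.8, -124.5, 165.9]
ee_rot: [-0.0, 0.707, 0.708, -0.0]
force: [0.4, 0.3, 0.3]
grip_width: 0.0
grip_force: 0.0
```

Run:
```python
from h import *
s=sense();print(s["eef_pos"],s["grip_width"],s["force"])
a=save("wrist","w4.png")
for r in spot_point("wrist","orange_mark")[:2]: print(r,onz("wrist",r["xy"],100))
```

```text
[ 488.8366043  -124.54193365  165.91249395] 5.9522076800135814e-05 [0.36868393 0.33936358 0.34119904]
{'xy': [322.8, 219.2], 'score': 0.67} [ 486.36805928 -124.83475481  100.        ]
```

View pics/w4.png

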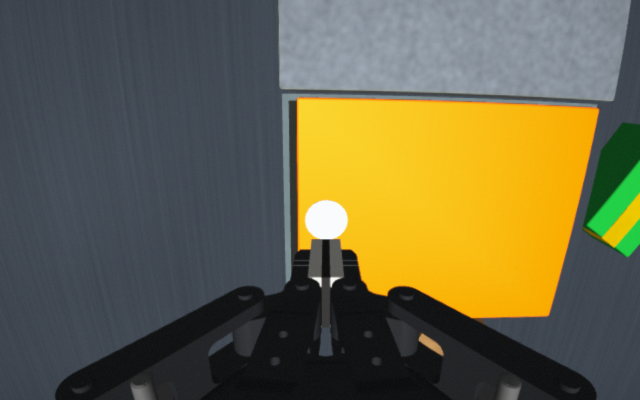

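The shut fingertips point at the white mark (327,220), which measures (487,-125). Pressing now.

Call:
{"op": "step_arm", "data": {
  "commands": "0 0 -0.1 2.5 0 0 0;0 0 -0.1 4.2 0 0 0;0 0 -0.1 4.7 0 0 0;0 0 -0.1 4.9 0 0 0;0 0 -0.1 5.1 0 0 0;0 0 -0.1 5.3 0 0 0;0 0 -0.1 5.4 0 0 0;0 0 -0.1 5.4 0 0 0"
}}

```text
time_s: 7.42
eef_pos: [487.5, -125.1, 112.9]
ee_rot: [0.0, 0.707, 0.707, 0.0]
force: [-2.1, 3.4, 3.7]
grip_width: 0.002
grip_force: 2.2
```

Call:
{"op": "step_arm", "data": {
  "commands": "0 0 0 0.1 0 0 0;0 0 0 0.2 0 0 0;0 0 0 0.25 0 0 0;0 0 0 0.25 0 0 0"
}}

```text
time_s: 7.75
eef_pos: [487.6, -125.1, 110.9]
ee_rot: [0.001, 0.707, 0.707, 0.0]
force: [-4.4, 3.0, 10.3]
grip_width: -0.003
grip_force: 5.4
```

The force rose to 10 N at the stop, with the TCP at 110.9, so I'm drawing back up and away.

Call:
{"op": "step_arm", "data": {
  "commands": "0 0 0 -1 0 0 0;0 0 0 -4 0 0 0;0 0 0 -8 0 0 0;0 0 0 -12 0 0 0;0 0 -3 -16 0 0 0;0 -3 -6 -17 0 0 0;0 -6 -8 -17 0 0 0;0 -10 -10 -17 0 0 0;0 -13 -10 -17 0 0 0;0 -15 -10 -17 0 0 0;0 -15 -10 -17 0 0 0;0 -15 -10 -17 0 0 0;0 -15 -10 -17 0 0 0;0 -15 -10 -17 0 0 0"
}}

```text
time_s: 8.92
eef_pos: [387.5, -274.2, 280.1]
ee_rot: [0.0, 0.707, 0.708, 0.0]
force: [0.6, 0.3, 0.1]
grip_width: -0.001
grip_force: 0.0
```

Run:
```python
from h import *
a=capture("scene");b=capture("side")
cv2.imwrite("pics/f.png",np.hstack([cv2.resize(a[140:290,210:410,::-1],None,fx=2,fy=2,interpolation=2),cv2.resize(b[130:280,240:400,::-1],None,fx=2,fy=2,interpolation=2)]))
print(sense()["time_s"],sense()["force"])
```

```text
9.0167 [ 0.17779608 -0.46271605  0.80493855]
```

View pics/f.png

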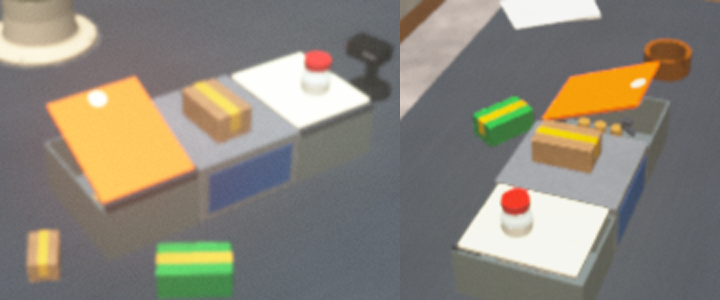

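The picture shows the orange lid ajar, with its mark at (97,98) in the crop. The carton is wholly on the deck (215,110), the white lid is shut with the jar undisturbed, and the robot is clear.

```bash
python3 -c "
from rig import *
print(finish_job())"
```

```text
the job is handed in; nothing more can be done
None
```

The job is handed in: the carton was slid wholly onto the deck, then the orange lid was released and now stands ajar; the white lid is shut, and nothing else was touched.

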